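Pull the red-handled bean-curd turner from the tool holder and put it in the wash tub

TASK

The red-handled turner needs washing: pull it up out of the slotted steel tool holder, carry it to the blue wash tub and lower it blade first into the middle of the tub, letting go only when the blade is at or just above the tub's floor; it may then lean or lie in the tub. Leave the other two tools standing in the holder, and do not push the holder, the tub, the clear bowl or the jar about.

Things in the scene. Friction and masses are not known exactly. Their poses are not given: they have to be found in the camera images.
- turner: RED-handled turner, 200 mm long, 0.14 kg +-30 %, upright in a holder slot, leaning up to 7 deg. From the bottom: flat steel blade 60 wide (y) x 4 thick (x) x 80 mm tall; neck 15 mm; handle 18 (x) x 24 mm (y) from 95 to 200 mm up. Grip it across x, about 165 mm up. Origin: middle of the blade's bottom edge; z up to the handle. Mass centre 87 mm up.
- scraper: Tool like the turner but with a BLACK handle and a 56 mm wide blade, upright in its slot, where it must stay; 155 mm long (handle from 95 to 155 mm up), same handle section, origin and axes.
- spreader: Tool like the turner but with a pale WOODEN handle and a 52 mm wide blade, upright in its slot, where it must stay; 155 mm long (handle from 95 to 155 mm up), same handle section, origin and axes.
- holder: Slotted steel holder, fixed: base plate 110 x 250 x 6 mm with a steel box 30 (x) x 229 mm (y) on it, rim 116 mm above the bench. Three slots in a row at y = -75, 0, 75 mm, each 22 (x) x 71 mm (y), 110 mm deep, floor 6 mm above the bench. The tools stand in them in any order; handle tops 206 mm (red) and 161 mm above the bench. Origin: underside centre; z up.
- tub: Empty square wash tub of blue plastic, 220 x 220 x 90 mm tall, open at the top, walls and floor 5 mm thick, 0.9 kg, loose on the bench left or right of the holder. Origin: underside centre; z up; x, y along its sides. A tool let go closer than 60 mm to a wall may topple out over the rim: use the middle.
- bowl: Clear plastic bowl, 90 mm across, 60 mm tall, loose, at the robot's left; a bystander. Origin: underside centre.
- jar: Amber glass jar with a white lid, 70 mm across, 100 mm tall, loose, at the robot's right; a bystander. Origin: underside centre.
There are look-alikes about, which are no part of the job. Leave any green or turquoise look-alike of the scraper alone.

How it is judged:
On the way, in this order (a step that is already met when the one before it is completed fails the run):
1. the turner is clear of the holder: its blade's bottom edge is above the holder's rim (z of turner in the frame of holder above 0.118 m), for 0.1 s.
2. the turner, still held in the fingers, has its blade's bottom edge inside the tub, less than 40 mm above the tub's floor (x of turner in the frame of tub between -0.106 and 0.106 m and y of turner in the frame of tub between -0.106 and 0.106 m and z of turner in the frame of tub below 0.045 m and contact force between turner and the fingers above 0.5 N), for 0.1 s.
At the end, for the whole second after the job is handed in: The turner rests, released and still, in the tub, leaning or lying, with its blade's bottom edge inside the tub's walls and less than 40 mm above the tub's floor; the tub stands level; the scraper and spreader still stand in the holder (not raised by more than 24 mm, leaning less than 23 degrees) (x of turner in the frame of tub between -0.106 and 0.106 m and y of turner in the frame of tub between -0.106 and 0.106 m and z of turner in the frame of tub between -0.005 and 0.045 m and linear speed of turner below 0.03 m/s and contact force between turner and the fingers below 0.1 N and angle between tub's own z axis and vertical below 0.1 rad and z of each of scraper, spreader in the frame of holder below 0.03 m and angle between each of scraper, spreader's own z axis and vertical below 0.4 rad); the robot touches nothing.
It fails at once if the scraper or the spreader is lifted more than about 44 mm in its slot (z of any of scraper, spreader in the frame of holder above 0.05 m).
It fails at once if the tub is pushed more than 50 mm or tipped more than 17 degrees (distance of tub from where it was at the start of the episode above 0.05 m or angle between tub's own z axis and vertical above 0.3 rad).
It fails at once if the bowl or the jar is moved more than 40 mm (distance of any of bowl, jar from where it was at the start of the episode above 0.04 m).
It fails at once if the robot presses on the holder with more than 40 N (contact force between holder and the fingers above 40 N or contact force between holder and the arm above 40 N).
It also fails if it takes over 45 s, if anything falls off the work surface, if the arm or the gripper's body presses on something with over 40 N, if the wrist force passes 120 N, or if a joint passes its speed limit or range.

ROBOT

A 7-joint arm with a two-finger parallel gripper is mounted at the origin on the work surface. World frame = base frame: x ahead of the robot, y to its left, z up, the work surface at z = 0. Lengths are in m, angles in rad, forces in N, time in s.
With the tool pointing down it reaches from about 0.425 to 0.875 m from the base axis. Payload 4.7 kg.
Tool frame: the origin (TCP) lies at the very end of the fingers, on their centre line; the grasp point (between the pads) lies 19 mm behind it; z points along the fingers, y is the line along which they close (so a half turn about z gives the same grasp; the last joint's range is limited). The gripper opens to 87 mm and grips with 3 to 60 N. Pads are 19 mm wide; open, the fingers measure 117 mm over their backs; the gripper's body (75 mm by 190 mm) begins 51 mm behind the grasp point.
Start: joints at [1.31, 0.321, -0.07, 1.45, 0.023, 1.371, -0.057], TCP at [0.176, -0.626, 0.223] pointing down, gripper open.
Joint ranges: [-2.86, 2.86], [-0.3, 2.09], [-1.38, 1.24], [0.06, 2.45], [-1.56, 4.7], [0.09, 2.05], [-2.69, 2.69]. Speed limits (rad/s): [2.57, 2.57, 3.14, 3.14, 3.14, 3.14, 3.14].

INTERFACE

Orientations are given as a rotation vector (axis times angle).
In Python, from bench import ctrl, vision gives the robot as it stands.
- The arm moves only by the tool jog_arm, never from a script. Its argument "increments" is a list of rows, each an object of numbers: "tx", "ty", "tz": the shift along the tool's x, y, z in mm; "wx", "wy", "wz": the turn, a rotation vector about the tool's x, y, z in rad; "gripper": the opening, from 0 (shut) to 1 (fully open). In form: [{"tx": .., "ty": .., "tz": .., "wx": .., "wy": .., "wz": .., "gripper": ..}, ...]. A call has exactly 5 rows; each row is the pose to reach, as a shift and turn from the pose commanded when the call began, along the tool's axes at that moment; what a row does not reach only later rows make up. A row lasts 1/12 s, in which the tool goes at most 41.7 mm and 7.16 degrees, less where a joint would pass 70% of its speed; a pose out of reach is approached as far as the arm can. A call with a gripper value outside its range is refused whole. The fingers move at their own pace and stop on an object; "grip_force" is the grip in N (left out, the last holds). Time passes only in rows, so rows that repeat a pose let the fingers close, or fill a call up. It gives the time, the measured TCP pose, the force, the opening and the grip force at its end, in the units of the state.
- ctrl.get_state(): the state, without advancing time (a new reading comes with each control period).
- vision.get_image(name): name is "side" or "top" or "wrist"; returns a dict with "color" (400x640x3 uint8, blue, green, red), "fx", "fy", "cx", "cy" (pixels), "k1" (the pictures are not rectified: a ray, as slopes to the right and down, at radius r is drawn at 1 + k1 r^2 times it, then the intrinsics apply), "extrinsics" (4x4, takes a point from world to camera coordinates). Camera axes: x right, y down, z forward; pixel columns grow to the right and rows downward; lengths in m; the calibration is good to about 2 mm. A picture is of the moment at which its call begins. There is no depth.
- ctrl.close_job(): hands the job in; it is judged then, once.
Trained networks look in the newest picture that a camera, given by its name, has taken for a name from the list of things; names that differ only in an ending like _2 or _b are one class to them, and where a whole thing is asked for, a point or a joint stands for the part that bears it (a point fixed in the world has none). Each returns a list of dicts, best first, with "conf" (0 to 1); they miss things now and then, are a little off and sometimes report something else, mostly with a low value. They report only what shows in the picture. A call takes as long as a camera call. They do not tell look-alikes from the thing itself.
- vision.spot_in(camera, thing): "bbox" ([left, top, right, bottom] in pixels, round what is visible of it).
The state is a dict: "time": time; "joint_positions": joint angles; "qd": joint speeds; "joint_torque": joint torques, N m; "position": TCP position; "tool_rot": TCP orientation; "ft_force": force on the tool from outside, world axes, zero at the start; "torque": the same for the moment, N m; "grip_width": opening from 0.0 (shut) to 1.0 (fully open); "grip_force": force on a finger pad.
Only numpy, scipy, OpenCV 4.12 (cv2) and the standard library are available. Lean on these libraries where they do the work, as an engineer would, in place of code of your own. Each camera call takes 0.05 s, during which the arm holds its last target. There are 200 camera calls.

## Working session

There is one attempt and no reset: what is moved stays moved. The work goes in short steps, Python scripts to look and compute and a tool call to move; the robot and the scene stay as the last step left them, time stands still between calls to the robot, and variables do not carry over. Pictures are saved under pics/ and viewed, at most 10 in all, crops included, and the job is handed in when it is done.

Besides the shell and the picture viewer there is one more tool, called after "Request:" by a JSON object that holds its "fn" and its "kwargs", one argument or row to a line. jog_arm: Moves the arm, as the interface text tells. Its arguments: {"type":"object","properties":{"increments":{"type":"array"},"grip_force":{"type":"number"}},"required":["increments"]}

```bash
mkdir -p pics
cat > h.py <<'E'
import numpy as np, cv2
from scipy.spatial.transform import Rotation as R
from bench import ctrl, vision
def ray(im,u,v):
    # undistort pixel: x_d = x(1+k1 r^2)
    d=np.array([(u-im['cx'])/im['fx'],(v-im['cy'])/im['fy']]); x=d.copy()
    for _ in range(20): x=d/(1+im['k1']*(x@x))
    E=np.array(im['extrinsics']); Rm=E[:3,:3]; o=-Rm.T@E[:3,3]
    r=Rm.T@np.array([x[0],x[1],1]); return o,r/np.linalg.norm(r)
def at_z(im,u,v,z):
    o,r=ray(im,u,v); return o+r*(z-o[2])/r[2]
def proj(im,p):
    E=np.array(im['extrinsics']); c=E[:3,:3]@np.array(p)+E[:3,3]; x=c[:2]/c[2]; x=x*(1+im['k1']*(x@x))
    return np.array([x[0]*im['fx']+im['cx'],x[1]*im['fy']+im['cy']])
def tri(obs):
    A=np.zeros((3,3));b=np.zeros(3)
    for im,u,v in obs:
        o,r=ray(im,u,v);P=np.eye(3)-np.outer(r,r);A+=P;b+=P@o
    p=np.linalg.solve(A,b); return p,[np.linalg.norm((np.eye(3)-np.outer(ray(*q)[1],ray(*q)[1]))@(p-ray(*q)[0])) for q in obs]
E
cat > a.py <<'E'
from h import *
import pickle
ims={}
for n in ('top','side'):
    ims[n]=vision.get_image(n); cv2.imwrite(f'pics/{n}0.png',ims[n]['color'])
    E=np.array(ims[n]['extrinsics']); print(n,'cam at',(-E[:3,:3].T@E[:3,3]).round(3),'fwd',E[2,:3].round(2),ims[n]['fx'],ims[n]['k1'])
    for t in ('turner','scraper','spreader','holder','tub','bowl','jar'):
        print(t,[(np.round(d['bbox']).astype(int).tolist(),round(d['conf'],2)) for d in vision.spot_in(n,t)[:4]])
pickle.dump(ims,open('ims.pkl','wb'))
s=ctrl.get_state(); print(s)
E
python3 a.py
```

```text
top cam at [0.37  0.014 1.528] fwd [ 0.08 -0.01 -1.  ] 511.6487049592127 -0.0012799023172370087
turner [([352, 196, 376, 209], 0.43)]
scraper [([379, 195, 402, 204], 0.66), ([367, 243, 379, 257], 0.64), ([363, 139, 380, 156], 0.54), ([405, 257, 419, 264], 0.45)]
spreader [([409, 189, 427, 200], 0.51)]
holder [([347, 174, 433, 227], 0.59)]
tub [([200, 145, 287, 232], 0.67)]
bowl [([148, 179, 181, 210], 0.95)]
jar [([457, 187, 488, 212], 0.6)]
side cam at [ 0.426 -1.1    0.99 ] fwd [ 0.05  0.75 -0.66] 520.7586134342286 -0.13704513488026018
turner [([316, 170, 330, 210], 0.54)]
scraper [([264, 195, 286, 247], 0.98), ([377, 190, 394, 241], 0.69), ([245, 228, 265, 281], 0.68), ([325, 202, 335, 229], 0.67)]
spreader [([334, 224, 343, 253], 0.47)]
holder [([298, 190, 367, 298], 0.73)]
tub [([289, 110, 365, 176], 0.89)]
bowl [([303, 92, 326, 112], 0.68)]
jar [([327, 296, 357, 348], 0.68)]
{'time': 0.8, 'joint_positions': array([ 1.31010257,  0.32096359, -0.07009407,  1.45048642,  0.0226107 ,
        1.3708207 , -0.05685275]), 'qd': array([-0.00052654,  0.00122157,  0.00036595,  0.00141473,  0.00021584,
        0.00103455, -0.00013748]), 'joint_torque': array([ 3.48135745e-04, -4.91058397e+01, -4.03232072e-01, -3.12761486e+01,
       -6.36282144e-02,  3.32895946e-02,  2.12826671e-05]), 'position': array([ 0.17635023, -0.62564074,  0.22261697]), 'tool_rot': array([ 3.11185664e+00,  4.30369395e-01, -6.54402016e-05]), 'ft_force': array([ 0.4393095 , -0.02827656, -0.39451931]), 'torque': array([ 0.01713465,  0.06585098, -0.00221162]), 'grip_force': 0.0, 'grip_width': 1.000703056554111}
```

Run:
```python
import cv2
t=cv2.imread('pics/top0.png')[110:310,130:530]; s=cv2.imread('pics/side0.png')[80:380,220:420]
cv2.imwrite('pics/topc.png',cv2.resize(t,(800,400),interpolation=cv2.INTER_CUBIC))
cv2.imwrite('pics/sidec.png',cv2.resize(s,(400,600),interpolation=cv2.INTER_CUBIC))
```

```text
(no output)
```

View pics/topc.png

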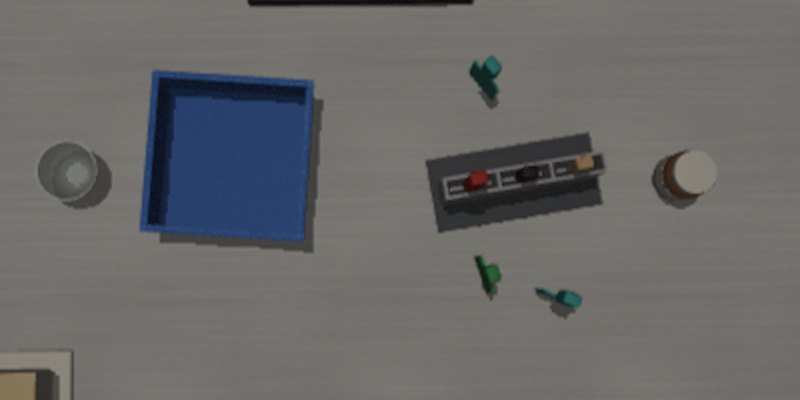

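View pics/sidec.png

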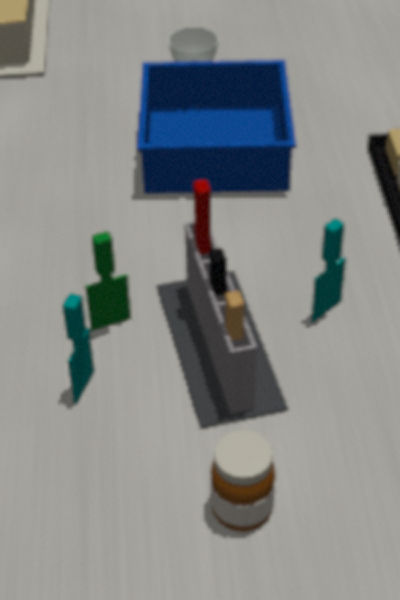

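```bash
cat > b.py <<'E'
from h import *
import pickle
from scipy.optimize import minimize
ims=pickle.load(open('ims.pkl','rb')); T=ims['top']
full=lambda c:(c[0]/2+130,c[1]/2+110)
tub=np.array([at_z(T,*full(c),.09) for c in [(153,71),(313,80),(303,240),(142,231)]]); tc=tub.mean(0)
e=tub[1]-tub[0]; print('tub c',tc.round(4),'sides',[round(np.linalg.norm(tub[i]-tub[i-1]),3) for i in range(4)])
hb=np.array([at_z(T,*full(c),.006) for c in [(427,160),(588,133),(602,205),(438,232)]])
print('holder c',hb.mean(0).round(4),'sides',[round(np.linalg.norm(hb[i]-hb[i-1]),3) for i in range(4)])
yv=(hb[0]-hb[1])+(hb[3]-hb[2]); yaw=np.arctan2(-yv[0],yv[1]); print('yaw',yaw)
rv=[np.cos(yaw),np.sin(yaw)]
c=hb.mean(0); s=c[:2]+.075*np.array([-np.sin(yaw),np.cos(yaw)]); print('slot+',s.round(4))
masks={}
for n,im in ims.items():
    g=im['color'].astype(int); m=((g[...,2]>70)&(g[...,2]>2.2*g[...,1])&(g[...,2]>2.2*g[...,0])).astype(np.uint8)
    k,l,st,ce=cv2.connectedComponentsWithStats(m); i=1+st[1:,4].argmax(); m=(l==i).astype(np.uint8)
    print(n,st[i],ce[i].round(1)); masks[n]=cv2.resize(m[:, :]*255,None,fx=4,fy=4,interpolation=cv2.INTER_LINEAR)>127
def box(p,z0=.112):
    Rm=(R.from_euler('z',p[4])*R.from_euler('xy',p[2:4])).as_matrix()
    return np.array([[p[0],p[1],.006]+Rm@[a*.009,b*.012,z] for a in(-1,1) for b in(-1,1) for z in(z0,.2)])
def cost(p):
    J=0
    for n,im in ims.items():
        q=np.array([proj(im,x) for x in box(p)])*4+1.5
        r=np.zeros(masks[n].shape,np.uint8); cv2.fillConvexPoly(r,cv2.convexHull(np.round(q*16).astype(np.int32)),1,shift=4); r=r>0
        J+=1-(r&masks[n]).sum()/(r|masks[n]).sum()
    return J+ 2*((p[4]-yaw)/.1)**2*.1
best=None
for tx in(-.08,0,.08):
  for ty in(-.08,0,.08):
    o=minimize(cost,[s[0],s[1],tx,ty,yaw],method='Nelder-Mead',options=dict(initial_simplex=np.array([[s[0],s[1],tx,ty,yaw]]+[list(np.array([s[0],s[1],tx,ty,yaw])+d) for d in np.diag([.01,.01,.05,.05,.03])]),maxiter=400))
    if best is None or o.fun<best.fun: best=o
p=best.x; print('fit',p.round(4),best.fun)
Rm=(R.from_euler('z',p[4])*R.from_euler('xy',p[2:4])).as_matrix()
for z in(.11,.165,.2): print(z,(np.array([p[0],p[1],.006])+Rm@[0,0,z]).round(4))
np.save('p.npy',p)
st=ctrl.get_state(); print(R.from_rotvec(st['tool_rot']).as_matrix().round(3))
E
python3 b.py
```

```text
tub c [0.5421 0.209  0.09  ] sides [np.float64(0.228), np.float64(0.228), np.float64(0.228), np.float64(0.226)]
holder c [ 0.5069 -0.207   0.006 ] sides [np.float64(0.109), np.float64(0.246), np.float64(0.11), np.float64(0.249)]
yaw 0.1549262481063019
slot+ [ 0.4953 -0.1329]
top [ 408    0   84   37 2401] [449.5  15.2]
side [ 564  332   76   68 4471] [604.6 367.4]
fit [ 0.4953 -0.1329 -0.08   -0.08    0.1549] 2.0
0.11 [ 0.4853 -0.1255  0.1153]
0.165 [ 0.4803 -0.1219  0.1699]
0.2 [ 0.4771 -0.1195  0.2047]
[[ 0.962  0.271 -0.   ]
 [ 0.271 -0.962 -0.   ]
 [-0.     0.    -1.   ]]
```

```bash
sed -i "s/    k,l,st,ce=/    w=np.zeros_like(m); bb={'top':(345,185,385,215),'side':(305,160,340,220)}[n]; w[bb[1]:bb[3],bb[0]:bb[2]]=1; m*=w\n    k,l,st,ce=/" b.py; python3 b.py
python3 - <<'E'
import pickle,cv2,numpy as np
from h import *
ims=pickle.load(open('ims.pkl','rb')); p=np.load('p.npy'); out=[]
for n,(x,y) in {'top':(335,165),'side':(290,155)}.items():
    im=ims[n]; c=cv2.resize(im['color'][y:y+70,x:x+70],(400,400),interpolation=cv2.INTER_CUBIC); s=400/70
    Rm=(R.from_euler('z',p[4])*R.from_euler('xy',p[2:4])).as_matrix()
    q=[proj(im,np.array([p[0],p[1],.006])+Rm@[0,0,z]) for z in(.11,.165,.2)]
    for a in q: cv2.circle(c,tuple(int(v) for v in (a+.5-[x,y])*s),4,(0,255,255),-1)
    out.append(c)
cv2.imwrite('pics/chk.png',np.hstack(out))
E
```

```text
tub c [0.5421 0.209  0.09  ] sides [np.float64(0.228), np.float64(0.228), np.float64(0.228), np.float64(0.226)]
holder c [ 0.5069 -0.207   0.006 ] sides [np.float64(0.109), np.float64(0.246), np.float64(0.11), np.float64(0.249)]
yaw 0.1549262481063019
slot+ [ 0.4953 -0.1329]
top [365 196   9   7  52] [369.  198.7]
side [317 170   8   8  58] [320.4 173.6]
fit [ 0.5152 -0.1515 -0.1154 -0.0791  0.1592] 1.0606621038279596
0.11 [ 0.5046 -0.1404  0.1149]
0.165 [ 0.4994 -0.1348  0.1694]
0.2 [ 0.496  -0.1313  0.2041]
[[ 0.962  0.271 -0.   ]
 [ 0.271 -0.962 -0.   ]
 [-0.     0.    -1.   ]]
```

View pics/chk.png

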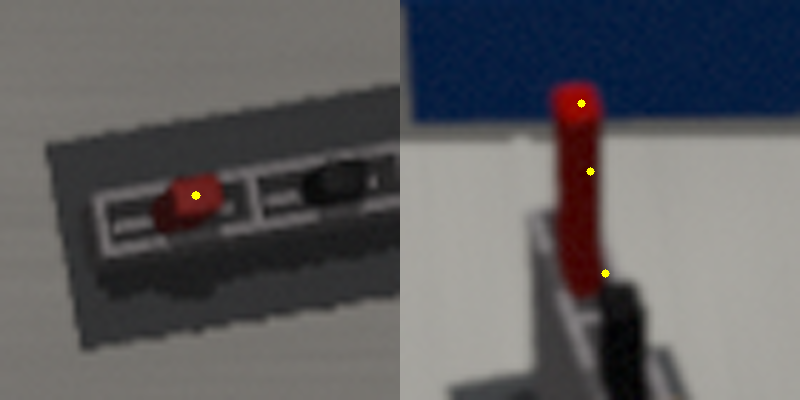

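In the crop, the only red handle is at top (369,199) / side (320,174), in the +y slot. Things it could be mistaken for are black (side 329,215), wooden (338,238), green (273,215) and turquoise (257,255 and 386,215), and none of these is red. My mask missed the shaded side of the handle, so I'm lowering the threshold.

```bash
sed -i "s/\[...,2\]>70/[...,2]>38/" b.py; python3 b.py | grep -v tub
```

```text
holder c [ 0.5069 -0.207   0.006 ] sides [np.float64(0.109), np.float64(0.246), np.float64(0.11), np.float64(0.249)]
yaw 0.1549262481063019
slot+ [ 0.4953 -0.1329]
top [362 196  12   9  84] [367.5 199.9]
side [317 170   8  37 228] [320.7 187.1]
fit [ 0.5016 -0.1374 -0.04   -0.0299  0.1484] 0.5509644161742143
0.11 [ 0.4977 -0.1336  0.1159]
0.165 [ 0.4957 -0.1316  0.1708]
0.2 [ 0.4945 -0.1304  0.2058]
[[ 0.962  0.271 -0.   ]
 [ 0.271 -0.962 -0.   ]
 [-0.     0.    -1.   ]]
```

Request:
{"fn": "jog_arm", "kwargs": {
  "increments": [
    {"tx":35,"ty":-20,"tz":-25,"wz":-0.12,"gripper":1},
    {"tx":60,"ty":-45,"tz":-47,"wz":-0.24,"gripper":1},
    {"tx":90,"ty":-75,"tz":-47,"wz":-0.36,"gripper":1},
    {"tx":120,"ty":-104,"tz":-47,"wz":-0.48,"gripper":1},
    {"tx":150,"ty":-130,"tz":-47,"wz":-0.6,"gripper":1}
  ]
}}

```text
validation failed for argument at $.in...
```

```bash
cat > go.py <<'E'
import sys; from h import *
# target x y z (mm) and angle of tool y axis (rad) -> jog increments
x,y,z,a=map(float,sys.argv[1:5]); s=ctrl.get_state(); Rm=R.from_rotvec(s['tool_rot']).as_matrix()
d=Rm.T@(np.array([x,y,z])-s['position']*1000)
ty=np.array([np.cos(a),np.sin(a),0]); tz=np.array([0,0,-1.]); G=np.c_[np.cross(ty,tz),ty,tz]
print('t',s['time'],'pos',s['position'].round(4),'d',d.round(1),'w',R.from_matrix(Rm.T@G).as_rotvec().round(3),'F',s['ft_force'].round(1),'grip',round(s['grip_width'],3),round(s['grip_force'],1))
E
python3 go.py 495.7 -131.6 270 0.152
```

```text
t 0.8 pos [ 0.1764 -0.6256  0.2226] d [ 441.4 -388.8  -47.5] w [ 0.     0.    -1.448] F [ 0.4 -0.  -0.4] grip 1.001 0.0
```

Request:
{"fn": "jog_arm", "kwargs": {
  "increments": [
    {"tx":35,"ty":-20,"tz":-25,"wx":0,"wy":0,"wz":-0.12,"gripper":1},
    {"tx":60,"ty":-45,"tz":-47,"wx":0,"wy":0,"wz":-0.24,"gripper":1},
    {"tx":90,"ty":-75,"tz":-47,"wx":0,"wy":0,"wz":-0.36,"gripper":1},
    {"tx":120,"ty":-104,"tz":-47,"wx":0,"wy":0,"wz":-0.48,"gripper":1},
    {"tx":150,"ty":-130,"tz":-47,"wx":0,"wy":0,"wz":-0.6,"gripper":1}
  ]
}}

```text
time: 1.22
position: [0.2841, -0.4615, 0.2704]
tool_rot: [2.841, 1.337, -0.0]
ft_force: [0.8, 0.2, -0.4]
grip_width: 0.996
grip_force: 0.0
```

```bash
python3 go.py 495.7 -131.6 270 0.152
```

```text
t 1.2167 pos [ 0.2841 -0.4615  0.2704] d [389.1 -47.1  -0. ] w [ 0.001  0.001 -0.843] F [ 0.8  0.2 -0.4] grip 0.996 0.0
```

Request:
{"fn": "jog_arm", "kwargs": {
  "increments": [
    {"tx":40,"ty":-5,"tz":0,"wx":0,"wy":0,"wz":-0.1,"gripper":1},
    {"tx":80,"ty":-10,"tz":0,"wx":0,"wy":0,"wz":-0.2,"gripper":1},
    {"tx":120,"ty":-15,"tz":0,"wx":0,"wy":0,"wz":-0.3,"gripper":1},
    {"tx":160,"ty":-20,"tz":0,"wx":0,"wy":0,"wz":-0.4,"gripper":1},
    {"tx":200,"ty":-25,"tz":0,"wx":0,"wy":0,"wz":-0.5,"gripper":1}
  ]
}}

```text
time: 1.63
position: [0.3932, -0.2916, 0.2699]
tool_rot: [2.422, 1.999, -0.001]
ft_force: [0.5, -0.7, -0.8]
grip_width: 1.003
grip_force: 0.0
```

```bash
python3 go.py 495.7 -131.6 270 0.152
```

```text
t 1.6333 pos [ 0.3932 -0.2916  0.2699] d [176.5  70.2  -0.2] w [ 0.     0.001 -0.343] F [ 0.5 -0.7 -0.8] grip 1.003 0.0
```

Request:
{"fn": "jog_arm", "kwargs": {
  "increments": [
    {"tx":37,"ty":15,"tz":0,"wx":0,"wy":0,"wz":-0.08,"gripper":1},
    {"tx":75,"ty":30,"tz":0,"wx":0,"wy":0,"wz":-0.16,"gripper":1},
    {"tx":112,"ty":45,"tz":0,"wx":0,"wy":0,"wz":-0.24,"gripper":1},
    {"tx":148,"ty":59,"tz":0,"wx":0,"wy":0,"wz":-0.31,"gripper":1},
    {"tx":176,"ty":70,"tz":0,"wx":0,"wy":0,"wz":-0.343,"gripper":1}
  ]
}}

```text
time: 2.05
position: [0.4968, -0.1309, 0.2701]
tool_rot: [2.044, 2.384, 0.001]
ft_force: [-0.1, -0.3, -0.2]
grip_width: 0.998
grip_force: 0.0
```

```bash
python3 go.py 495.7 -131.6 152 0.152
python3 - <<'E'
from h import *
p=np.load('p.npy')
im=vision.get_image('wrist'); c=im['color'].copy(); o=[[p[0],p[1],.006]]
Rm=(R.from_euler('z',p[4])*R.from_euler('xy',p[2:4])).as_matrix()
for z in (.11,.165,.2):
    a=proj(im,np.array([p[0],p[1],.006])+Rm@[0,0,z]); print(z,a.round(1)); cv2.circle(c,tuple(int(v) for v in a),4,(0,255,255),-1)
cv2.imwrite('pics/w1.png',c); import pickle; pickle.dump(im,open('w1.pkl','wb'))
E
```

```text
t 2.05 pos [ 0.4968 -0.1309  0.2701] d [ -0.5  -1.4 118.1] w [0.001 0.    0.001] F [-0.1 -0.3 -0.2] grip 0.998 0.0
0.11 [319.1 186. ]
0.165 [317.3 199.4]
0.2 [315.8 211. ]
```

View pics/w1.png

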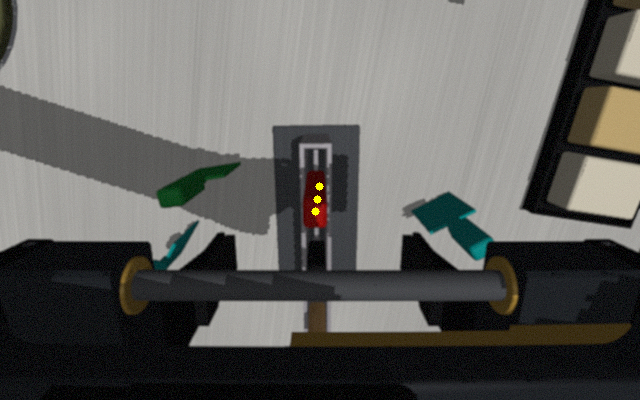

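The wrist picture shows the red handle at (316,170–227), midway between the fingers and matching my projected axis. Decoys at left and right are outside the finger span. Going down.

Request:
{"fn": "jog_arm", "kwargs": {
  "increments": [
    {"tx":0,"ty":-1.5,"tz":30,"wx":0,"wy":0,"wz":0,"gripper":1},
    {"tx":0,"ty":-1.5,"tz":60,"wx":0,"wy":0,"wz":0,"gripper":1},
    {"tx":0,"ty":-1.5,"tz":90,"wx":0,"wy":0,"wz":0,"gripper":1},
    {"tx":0,"ty":-1.5,"tz":118,"wx":0,"wy":0,"wz":0,"gripper":1},
    {"tx":0,"ty":-1.5,"tz":118,"wx":0,"wy":0,"wz":0,"gripper":1}
  ]
}}

```text
time: 2.52
position: [0.4899, -0.134, 0.1463]
tool_rot: [-2.047, -2.372, 0.005]
ft_force: [-0.7, -1.3, -1.2]
grip_width: 1.002
grip_force: 0.0
```

Request:
{"fn": "jog_arm", "kwargs": {
  "increments": [
    {"tx":0,"ty":0,"tz":0,"wx":0,"wy":0,"wz":0,"gripper":0.6},
    {"tx":0,"ty":0,"tz":0,"wx":0,"wy":0,"wz":0,"gripper":0.4},
    {"tx":0,"ty":0,"tz":0,"wx":0,"wy":0,"wz":0,"gripper":0.2},
    {"tx":0,"ty":0,"tz":0,"wx":0,"wy":0,"wz":0,"gripper":0.1},
    {"tx":0,"ty":0,"tz":0,"wx":0,"wy":0,"wz":0,"gripper":0}
  ],
  "grip_force": 25
}}

```text
time: 2.93
position: [0.4949, -0.135, 0.153]
tool_rot: [2.051, 2.376, 0.001]
ft_force: [-0.4, 0.1, 0.2]
grip_width: 0.71
grip_force: 0.0
```

Request:
{"fn": "jog_arm", "kwargs": {
  "increments": [
    {"tx":0,"ty":0,"tz":0,"wx":0,"wy":0,"wz":0,"gripper":0},
    {"tx":0,"ty":0,"tz":0,"wx":0,"wy":0,"wz":0,"gripper":0},
    {"tx":0,"ty":0,"tz":0,"wx":0,"wy":0,"wz":0,"gripper":0},
    {"tx":0,"ty":0,"tz":0,"wx":0,"wy":0,"wz":0,"gripper":0},
    {"tx":0,"ty":0,"tz":0,"wx":0,"wy":0,"wz":0,"gripper":0}
  ]
}}

```text
time: 3.35
position: [0.4939, -0.1346, 0.1515]
tool_rot: [-2.052, -2.379, 0.0]
ft_force: [0.1, 0.6, 0.4]
grip_width: 0.327
grip_force: 0.0
```

Request:
{"fn": "jog_arm", "kwargs": {
  "increments": [
    {"tx":0,"ty":0,"tz":0,"wx":0,"wy":0,"wz":0,"gripper":0},
    {"tx":0,"ty":0,"tz":0,"wx":0,"wy":0,"wz":0,"gripper":0},
    {"tx":0,"ty":0,"tz":0,"wx":0,"wy":0,"wz":0,"gripper":0},
    {"tx":0,"ty":0,"tz":0,"wx":0,"wy":0,"wz":0,"gripper":0},
    {"tx":0,"ty":0,"tz":0,"wx":0,"wy":0,"wz":0,"gripper":0}
  ]
}}

```text
time: 3.77
position: [0.4939, -0.1346, 0.1515]
tool_rot: [2.052, 2.379, -0.0]
ft_force: [-0.1, -0.3, -0.5]
grip_width: 0.203
grip_force: 24.9
```

Request:
{"fn": "jog_arm", "kwargs": {
  "increments": [
    {"tx":0,"ty":0,"tz":0,"wx":0,"wy":0,"wz":0,"gripper":0},
    {"tx":0,"ty":0,"tz":-4,"wx":0,"wy":0,"wz":0,"gripper":0},
    {"tx":0,"ty":0,"tz":-8,"wx":0,"wy":0,"wz":0,"gripper":0},
    {"tx":0,"ty":0,"tz":-14,"wx":0,"wy":0,"wz":0,"gripper":0},
    {"tx":0,"ty":0,"tz":-20,"wx":0,"wy":0,"wz":0,"gripper":0}
  ]
}}

```text
time: 4.18
position: [0.4938, -0.1346, 0.1721]
tool_rot: [-2.052, -2.378, 0.0]
ft_force: [0.2, -0.2, -1.3]
grip_width: 0.204
grip_force: 25.0
```

Request:
{"fn": "jog_arm", "kwargs": {
  "increments": [
    {"tx":0,"ty":0,"tz":-15,"wx":0,"wy":0,"wz":0,"gripper":0},
    {"tx":0,"ty":0,"tz":-35,"wx":0,"wy":0,"wz":0,"gripper":0},
    {"tx":0,"ty":0,"tz":-55,"wx":0,"wy":0,"wz":0,"gripper":0},
    {"tx":0,"ty":0,"tz":-75,"wx":0,"wy":0,"wz":0,"gripper":0},
    {"tx":0,"ty":0,"tz":-90,"wx":0,"wy":0,"wz":0,"gripper":0}
  ]
}}

```text
time: 4.6
position: [0.4945, -0.1346, 0.264]
tool_rot: [2.051, 2.377, 0.001]
ft_force: [0.8, -0.3, -1.7]
grip_width: 0.207
grip_force: 25.0
```

Request:
{"fn": "jog_arm", "kwargs": {
  "increments": [
    {"tx":0,"ty":0,"tz":-12,"wx":0,"wy":0,"wz":0,"gripper":0},
    {"tx":0,"ty":0,"tz":-24,"wx":0,"wy":0,"wz":0,"gripper":0},
    {"tx":0,"ty":0,"tz":-36,"wx":0,"wy":0,"wz":0,"gripper":0},
    {"tx":0,"ty":0,"tz":-40,"wx":0,"wy":0,"wz":0,"gripper":0},
    {"tx":0,"ty":0,"tz":-40,"wx":0,"wy":0,"wz":0,"gripper":0}
  ]
}}

```text
time: 5.02
position: [0.4945, -0.1347, 0.3026]
tool_rot: [2.051, 2.377, 0.001]
ft_force: [-0.4, 0.4, -2.2]
grip_width: 0.206
grip_force: 25.0
```

```bash
python3 go.py 542 209 302 0.152
python3 - <<'E'
from h import *
im=vision.get_image('side'); c=im['color'].copy()
s=ctrl.get_state(); Rm=R.from_rotvec(s['tool_rot']).as_matrix(); P=s['position']
for z in (.146,): 
    for y in (-.03,.03):
        a=proj(im,P+Rm@[y,0,z]); cv2.circle(c,tuple(int(v) for v in a),2,(0,255,255),-1)
cv2.imwrite('pics/s2.png',cv2.resize(c[60:320,220:440],(440,520),interpolation=cv2.INTER_CUBIC))
E
```

```text
t 5.0167 pos [ 0.4945 -0.1347  0.3026] d [333.   97.4   0.4] w [ 0.001  0.001 -0.005] F [-0.4  0.4 -2.2] grip 0.206 25.0
```

View pics/s2.png

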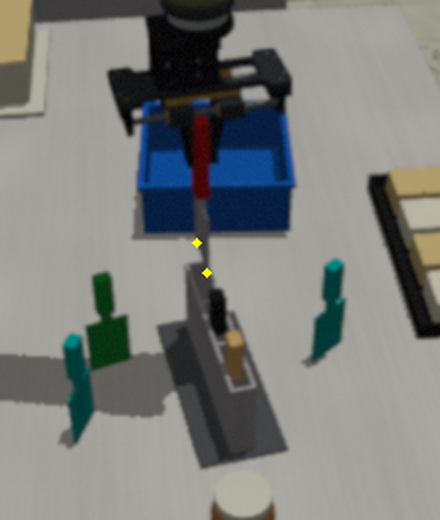

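The side picture shows the turner held, its blade bottom near (202,258), clear of the rim. The black (217,310) and wooden (234,350) tools still stand in the holder. Carrying it to the tub.

Request:
{"fn": "jog_arm", "kwargs": {
  "increments": [
    {"tx":15,"ty":4,"tz":0,"wx":0,"wy":0,"wz":0,"gripper":0},
    {"tx":38,"ty":11,"tz":0,"wx":0,"wy":0,"wz":0,"gripper":0},
    {"tx":65,"ty":19,"tz":0,"wx":0,"wy":0,"wz":0,"gripper":0},
    {"tx":92,"ty":27,"tz":0,"wx":0,"wy":0,"wz":0,"gripper":0},
    {"tx":120,"ty":35,"tz":0,"wx":0,"wy":0,"wz":0,"gripper":0}
  ]
}}

```text
time: 5.48
position: [0.5104, -0.0099, 0.3004]
tool_rot: [-2.052, -2.377, 0.002]
ft_force: [0.3, -0.3, -2.4]
grip_width: 0.207
grip_force: 24.9
```

Request:
{"fn": "jog_arm", "kwargs": {
  "increments": [
    {"tx":28,"ty":8,"tz":0,"wx":0,"wy":0,"wz":0,"gripper":0},
    {"tx":56,"ty":16,"tz":0,"wx":0,"wy":0,"wz":0,"gripper":0},
    {"tx":84,"ty":24,"tz":0,"wx":0,"wy":0,"wz":0,"gripper":0},
    {"tx":112,"ty":32,"tz":0,"wx":0,"wy":0,"wz":0,"gripper":0},
    {"tx":140,"ty":40,"tz":0,"wx":0,"wy":0,"wz":0,"gripper":0}
  ]
}}

```text
time: 5.9
position: [0.5295, 0.1347, 0.3005]
tool_rot: [-2.052, -2.378, 0.002]
ft_force: [1.0, 0.9, -2.5]
grip_width: 0.201
grip_force: 24.9
```

```bash
python3 go.py 540 212 302 0.152
```

```text
t 5.9 pos [0.5295 0.1347 0.3005] d [75.  21.7 -1.6] w [-0.002  0.    -0.005] F [ 1.   0.9 -2.5] grip 0.201 24.9
```

Request:
{"fn": "jog_arm", "kwargs": {
  "increments": [
    {"tx":22,"ty":6,"tz":0,"wx":0,"wy":0,"wz":0,"gripper":0},
    {"tx":45,"ty":13,"tz":0,"wx":0,"wy":0,"wz":0,"gripper":0},
    {"tx":65,"ty":19,"tz":0,"wx":0,"wy":0,"wz":0,"gripper":0},
    {"tx":75,"ty":22,"tz":0,"wx":0,"wy":0,"wz":0,"gripper":0},
    {"tx":75,"ty":22,"tz":0,"wx":0,"wy":0,"wz":0,"gripper":0}
  ]
}}

```text
time: 6.32
position: [0.5397, 0.2138, 0.3005]
tool_rot: [-2.045, -2.381, 0.001]
ft_force: [-0.5, 0.2, -1.9]
grip_width: 0.206
grip_force: 25.0
```

Request:
{"fn": "jog_arm", "kwargs": {
  "increments": [
    {"tx":0,"ty":0,"tz":10,"wx":0,"wy":0,"wz":0,"gripper":0},
    {"tx":0,"ty":0,"tz":25,"wx":0,"wy":0,"wz":0,"gripper":0},
    {"tx":0,"ty":0,"tz":40,"wx":0,"wy":0,"wz":0,"gripper":0},
    {"tx":0,"ty":0,"tz":45,"wx":0,"wy":0,"wz":0,"gripper":0},
    {"tx":0,"ty":0,"tz":45,"wx":0,"wy":0,"wz":0,"gripper":0}
  ]
}}

```text
time: 6.73
position: [0.5402, 0.2082, 0.2544]
tool_rot: [-2.055, -2.375, 0.006]
ft_force: [0.3, -1.1, -1.6]
grip_width: 0.207
grip_force: 24.9
```

```bash
python3 go.py 540 212 154 0.152
python3 - <<'E'
from h import *
o=[]
for n,(x,y) in {'top':(180,120),'side':(260,60)}.items():
    im=vision.get_image(n); o.append(cv2.resize(im['color'][y:y+160,x:x+130],(390,480),interpolation=cv2.INTER_CUBIC))
cv2.imwrite('pics/t3.png',np.hstack(o))
E
```

```text
t 6.7333 pos [0.5402 0.2082 0.2544] d [  4.    0.7 100.3] w [-0.004  0.002 -0.008] F [ 0.3 -1.1 -1.6] grip 0.207 24.9
```

View pics/t3.png

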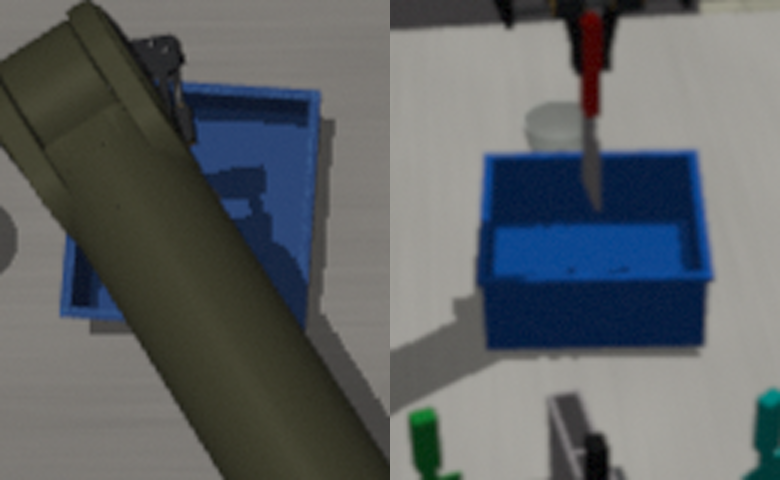

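The blade hangs over the middle of the tub (side crop 597,205), with the tub undisturbed. Lowering.

Request:
{"fn": "jog_arm", "kwargs": {
  "increments": [
    {"tx":1,"ty":0,"tz":12,"wx":0,"wy":0,"wz":0,"gripper":0},
    {"tx":2,"ty":0,"tz":28,"wx":0,"wy":0,"wz":0,"gripper":0},
    {"tx":3,"ty":0,"tz":44,"wx":0,"wy":0,"wz":0,"gripper":0},
    {"tx":3,"ty":0,"tz":60,"wx":0,"wy":0,"wz":0,"gripper":0},
    {"tx":3,"ty":0,"tz":72,"wx":0,"wy":0,"wz":0,"gripper":0}
  ]
}}

```text
time: 7.25
position: [0.5401, 0.2138, 0.1831]
tool_rot: [-2.052, -2.379, 0.001]
ft_force: [0.3, 0.3, -1.1]
grip_width: 0.208
grip_force: 24.9
```

Request:
{"fn": "jog_arm", "kwargs": {
  "increments": [
    {"tx":0,"ty":0,"tz":7,"wx":0,"wy":0,"wz":0,"gripper":0},
    {"tx":0,"ty":0,"tz":14,"wx":0,"wy":0,"wz":0,"gripper":0},
    {"tx":0,"ty":0,"tz":20,"wx":0,"wy":0,"wz":0,"gripper":0},
    {"tx":0,"ty":0,"tz":25,"wx":0,"wy":0,"wz":0,"gripper":0},
    {"tx":0,"ty":0,"tz":27,"wx":0,"wy":0,"wz":0,"gripper":0}
  ]
}}

```text
time: 7.67
position: [0.5403, 0.2139, 0.157]
tool_rot: [-2.052, -2.378, 0.0]
ft_force: [-0.1, 0.4, -2.2]
grip_width: 0.205
grip_force: 25.0
```

Request:
{"fn": "jog_arm", "kwargs": {
  "increments": [
    {"tx":0,"ty":0,"tz":0,"wx":0,"wy":0,"wz":0,"gripper":0},
    {"tx":0,"ty":0,"tz":0,"wx":0,"wy":0,"wz":0,"gripper":0},
    {"tx":0,"ty":0,"tz":0,"wx":0,"wy":0,"wz":0,"gripper":0},
    {"tx":0,"ty":0,"tz":0,"wx":0,"wy":0,"wz":0,"gripper":0},
    {"tx":0,"ty":0,"tz":0,"wx":0,"wy":0,"wz":0,"gripper":0}
  ]
}}

```text
time: 8.08
position: [0.5406, 0.2141, 0.1579]
tool_rot: [2.052, 2.378, 0.001]
ft_force: [0.0, -0.8, -1.7]
grip_width: 0.209
grip_force: 25.0
```

Request:
{"fn": "jog_arm", "kwargs": {
  "increments": [
    {"tx":0,"ty":0,"tz":2,"wx":0,"wy":0,"wz":0,"gripper":0},
    {"tx":0,"ty":0,"tz":4,"wx":0,"wy":0,"wz":0,"gripper":0},
    {"tx":0,"ty":0,"tz":6,"wx":0,"wy":0,"wz":0,"gripper":0},
    {"tx":0,"ty":0,"tz":6,"wx":0,"wy":0,"wz":0,"gripper":0},
    {"tx":0,"ty":0,"tz":6,"wx":0,"wy":0,"wz":0,"gripper":0}
  ]
}}

```text
time: 8.5
position: [0.5402, 0.2139, 0.1512]
tool_rot: [-2.052, -2.378, 0.001]
ft_force: [0.2, -0.1, -2.1]
grip_width: 0.205
grip_force: 25.0
```

Request:
{"fn": "jog_arm", "kwargs": {
  "increments": [
    {"tx":0,"ty":0,"tz":0,"wx":0,"wy":0,"wz":0,"gripper":0.4},
    {"tx":0,"ty":0,"tz":0,"wx":0,"wy":0,"wz":0,"gripper":0.6},
    {"tx":0,"ty":0,"tz":0,"wx":0,"wy":0,"wz":0,"gripper":0.8},
    {"tx":0,"ty":0,"tz":0,"wx":0,"wy":0,"wz":0,"gripper":1},
    {"tx":0,"ty":0,"tz":0,"wx":0,"wy":0,"wz":0,"gripper":1}
  ]
}}

```text
time: 8.92
position: [0.5406, 0.214, 0.1518]
tool_rot: [2.052, 2.378, 0.001]
ft_force: [0.3, -0.4, 0.4]
grip_width: 0.499
grip_force: 0.0
```

Request:
{"fn": "jog_arm", "kwargs": {
  "increments": [
    {"tx":0,"ty":0,"tz":0,"wx":0,"wy":0,"wz":0,"gripper":1},
    {"tx":0,"ty":0,"tz":0,"wx":0,"wy":0,"wz":0,"gripper":1},
    {"tx":0,"ty":0,"tz":0,"wx":0,"wy":0,"wz":0,"gripper":1},
    {"tx":0,"ty":0,"tz":0,"wx":0,"wy":0,"wz":0,"gripper":1},
    {"tx":0,"ty":0,"tz":0,"wx":0,"wy":0,"wz":0,"gripper":1}
  ]
}}

```text
time: 9.33
position: [0.5404, 0.2139, 0.1515]
tool_rot: [2.052, 2.379, -0.0]
ft_force: [-0.3, -0.0, -1.0]
grip_width: 0.878
grip_force: 0.0
```

```bash
python3 go.py 540 212 154 0.152
python3 - <<'E'
from h import *
im=vision.get_image('side'); a=cv2.resize(im['color'][40:220,230:400],(510,540),interpolation=cv2.INTER_CUBIC)
cv2.imwrite('pics/s4.png',a)
E
```

```text
t 9.3333 pos [0.5404 0.2139 0.1515] d [-1.9 -0.7 -2.5] w [-0.     0.    -0.005] F [-0.3 -0.  -1. ] grip 0.878 0.0
```

View pics/s4.png

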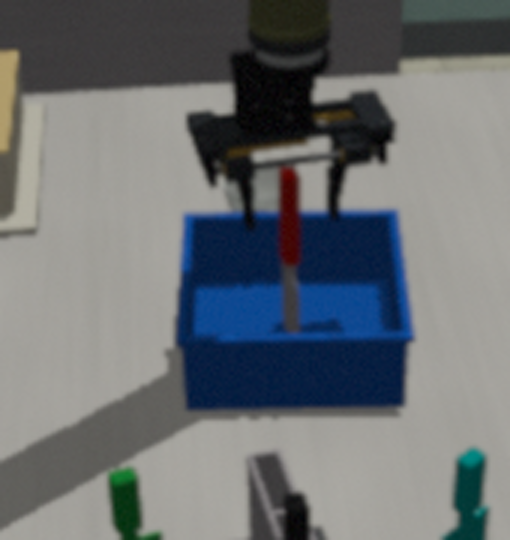

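The turner stands free between the open fingers with its blade on the tub floor (290,325). Withdrawing upward.

Request:
{"fn": "jog_arm", "kwargs": {
  "increments": [
    {"tx":0,"ty":0,"tz":0,"wx":0,"wy":0,"wz":0,"gripper":1},
    {"tx":0,"ty":0,"tz":-10,"wx":0,"wy":0,"wz":0,"gripper":1},
    {"tx":0,"ty":0,"tz":-25,"wx":0,"wy":0,"wz":0,"gripper":1},
    {"tx":0,"ty":0,"tz":-45,"wx":0,"wy":0,"wz":0,"gripper":1},
    {"tx":0,"ty":0,"tz":-65,"wx":0,"wy":0,"wz":0,"gripper":1}
  ]
}}

```text
time: 9.8
position: [0.5401, 0.214, 0.2177]
tool_rot: [-2.052, -2.379, 0.001]
ft_force: [-0.0, 0.1, -0.1]
grip_width: 0.999
grip_force: 0.0
```

Request:
{"fn": "jog_arm", "kwargs": {
  "increments": [
    {"tx":0,"ty":0,"tz":-20,"wx":0,"wy":0,"wz":0,"gripper":1},
    {"tx":0,"ty":0,"tz":-45,"wx":0,"wy":0,"wz":0,"gripper":1},
    {"tx":0,"ty":0,"tz":-70,"wx":0,"wy":0,"wz":0,"gripper":1},
    {"tx":0,"ty":0,"tz":-90,"wx":0,"wy":0,"wz":0,"gripper":1},
    {"tx":0,"ty":0,"tz":-90,"wx":0,"wy":0,"wz":0,"gripper":1}
  ]
}}

```text
time: 10.22
position: [0.542, 0.2154, 0.3119]
tool_rot: [2.049, 2.376, 0.01]
ft_force: [0.2, 0.9, 0.4]
grip_width: 1.001
grip_force: 0.0
```

Request:
{"fn": "jog_arm", "kwargs": {
  "increments": [
    {"tx":0,"ty":0,"tz":0,"wx":0,"wy":0,"wz":0,"gripper":1},
    {"tx":0,"ty":0,"tz":0,"wx":0,"wy":0,"wz":0,"gripper":1},
    {"tx":0,"ty":0,"tz":0,"wx":0,"wy":0,"wz":0,"gripper":1},
    {"tx":0,"ty":0,"tz":0,"wx":0,"wy":0,"wz":0,"gripper":1},
    {"tx":0,"ty":0,"tz":0,"wx":0,"wy":0,"wz":0,"gripper":1}
  ]
}}

```text
time: 10.63
position: [0.54, 0.2137, 0.3056]
tool_rot: [-2.052, -2.378, 0.002]
ft_force: [0.2, -0.3, -0.6]
grip_width: 1.001
grip_force: 0.0
```

Run:
```python
from h import *
im=vision.get_image('side'); a=cv2.resize(im['color'][40:300,230:420],(418,572),interpolation=cv2.INTER_CUBIC)
cv2.imwrite('pics/s5.png',a)
```

```text
(no output)
```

View pics/s5.png

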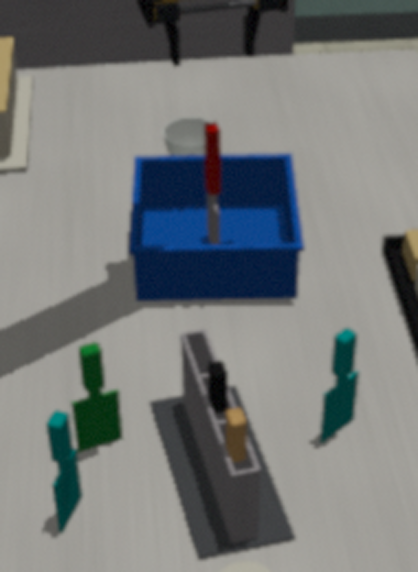

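The turner stands upright in the tub, released (212,130–240), and the other two tools are still in the holder. I'll check that it's still before handing in.

```bash
cat > still.py <<'E'
from h import *
for k in range(30):
    im=vision.get_image('side')
    if k%6: continue
    g=im['color'].astype(int)[60:160,280:370]; m=(g[...,2]>38)&(g[...,2]>2.2*g[...,1])&(g[...,2]>2.2*g[...,0])
    v,u=np.nonzero(m); print(m.sum(),u.mean().round(2),v.mean().round(2),v.min(),v.max(),u[v<v.min()+6].mean().round(2))
E
python3 still.py
```

```text
157 46.14 52.36 37 67 45.93
164 46.29 52.57 37 67 45.93
152 46.01 51.91 37 67 45.93
165 46.28 52.56 37 67 45.93
166 46.27 52.55 37 67 45.93
```

It hasn't moved over 1.5 s, so I'm handing in.

```bash
python3 -c "
from bench import ctrl
print(ctrl.close_job())"
```

```text
the job is handed in; nothing more can be done
None
```

The turner is released and standing still in the middle of the tub, the scraper and spreader are still in the holder, and the job is handed in; no verdict came back.

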